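# Close a split tube clamp and tighten its ratchet screw

## Robot

A 6-joint arm with a two-finger parallel gripper is mounted at the origin on the work surface. World frame = base frame: x ahead of the robot, y to its left, z up, the work surface at z = 0. Lengths are in m, angles in degrees, forces in N, time in s.
With the tool pointing down it reaches from about 0.375 to 0.9 m from the base axis. Payload 3.1 kg.
Tool frame: the origin (TCP) lies on the centre line of the jaws, within the pads' length; the fingertips stand 17 mm ahead of it and the grasp point (between the pads) lies 2 mm behind it; z points along the fingers, y is the line along which they close (so a half turn about z gives the same grasp; the last joint's range is limited). The gripper opens to 87 mm and grips with 3 to 60 N. Pads are 19 mm wide; open, the fingers measure 117 mm over their backs; the gripper's body (75 mm by 190 mm) begins 51 mm behind the grasp point.
Start: joints at [58.871, 30.224, 82.088, -0, 67.689, -10.227], TCP at [0.223, 0.584, 0.24] pointing down, gripper open.
Joint ranges: [-176.69, 176.69], [-43.24, 126.21], [12.49, 139.97], [-82, 262], [0, 151.66], [-163.58, 163.58]. Speed limits (degrees/s): [159.86, 159.86, 180, 180, 180, 180].

## Interface

Orientations are given as a 3x3 rotation matrix whose columns are the frame's x, y, z axes.
In Python, from bench import manip gives the robot as it stands.
- The arm moves only by the tool pendant, called after ">>>" by a JSON object that holds its "fn" and its "kwargs", one argument or row to a line. Schema: {"type":"object","properties":{"ticks":{"type":"array","items":{"type":"object","properties":{"sx":{"type":"number"},"sy":{"type":"number"},"sz":{"type":"number"},"wx":{"type":"number"},"wy":{"type":"number"},"wz":{"type":"number"}},"additionalProperties":false},"minItems":1,"maxItems":10},"finger_gap":{"type":"number"},"squeeze":{"type":"number"},"only":{"type":"string"},"quiet":{"type":"boolean"},"lines":{"type":"string"}},"required":["ticks"],"additionalProperties":false}. ticks is a list of rows, 1 to 10 of them, each an object with the fields sx, sy, sz (the shift in m), wx, wy, wz (a rotation vector in degrees); a field left out counts as zero; each row is the pose to reach, as a shift and turn from the pose commanded when the call began, along the tool's axes at that moment; what a row does not reach only later rows make up. A row lasts 1/8 s, in which the tool goes at most 0.0625 m and 10.7 degrees, less where a joint would pass 70% of its speed; a pose out of reach is approached as far as the arm can. finger_gap is the finger opening in m, set as the call begins (left out keeps the last). The fingers move at their own pace and stop on an object; squeeze is the grip in N (left out, the last holds). Time passes only in rows, so rows that do not move let the fingers close. The tool returns the time, the measured TCP pose, the force, the opening and the grip force at its end. only (a regular expression) keeps the lines of the reply that match it, lines (a string "A,B") keeps lines A to B, and quiet returns only ok. Input that does not fit is refused with a message, and nothing moves.
- manip.state(): the state, without advancing time (a new reading comes with each control period).
- manip.read_camera(name): name is "scene" or "top" or "wrist"; returns a dict with "frame" (480x640x3 uint8, blue, green, red), "fx", "fy", "cx", "cy" (pixels), "cam_to_world" (4x4, takes a point from camera to world coordinates); the wrist camera has in their place "T_tool_cam" (4x4, takes a point from camera to tool coordinates, whose origin is the TCP and whose axes are the flange's). Camera axes: x right, y down, z forward; pixel columns grow to the right and rows downward; lengths in m; the calibration is good to about 2 mm. A picture is of the moment at which its call begins: read the wrist's pose just before it. There is no depth.
- manip.close_job(): hands the job in; it is judged then, once.
The state is a dict: "clock": time; "joint_pos": joint angles; "joint_vel": joint speeds; "effort": joint torques, N m; "tcp_pos": TCP position; "tcp_rot": TCP orientation; "force": force on the tool from outside, world axes, zero at the start; "ft_torque": the same for the moment, N m; "width": finger opening in m; "gripper_force": force on a finger pad.
Only numpy, scipy, OpenCV 4.12 (cv2) and the standard library are available. Lean on these libraries where they do the work, as an engineer would, in place of code of your own. Each camera call takes 0.05 s, during which the arm holds its last target. There are 200 camera calls.

## Task

Close the split clamp around the steel tube: find the one loose upper half whose arch and notches match the tube and the two keys of the lower half, and set it down fully home on them. Then swing the clamp arm over it against its stop and tighten the screw with the ratchet lever, in full swings back and forth between its stops, until the pad presses firmly on the half (about four tightening swings). Finish with the lever swung back at its rest stop, where it is anticlockwise as far as it goes, and leave the two stray halves and everything else on the bench where they are.

Things in the scene. Friction and masses are not known exactly. Their poses are not given: they have to be found in the camera images.
- half_a: loose upper half that belongs to the stand. Bare aluminium, 40 (x) x 100 (y) x 45 mm high. Arch in the middle, bore 33 mm, 48 mm wide outside; an ear 14 mm thick each side, each with a notch 20 mm deep cut in from its end: WIDE (22 mm) at +y, NARROW (12 mm) at -y. Grip it by the top boss, 30 (x) x 26 (y) mm, 24 to 45 mm above its underside. 180 to 290 g. Origin: centre of underside, z up.
- half_b: stray upper half of another clamp: size, arch and boss as half_a, but BOTH notches are narrow (12 mm), so it cannot go down over the stand's wide key. Leave it where it is. Origin as half_a.
- half_c: stray upper half of another clamp: one wide and one narrow notch as half_a, but a smaller arch (bore 22 mm, 37 mm wide outside), so it cannot go down over the tube. Leave it where it is. Origin as half_a.
- stand: fixed clamp stand on a 110 x 240 mm base plate: lower half (40 in x, 100 in y, flat top 55 mm high), holding a fixed steel tube, 30 mm thick, 220 mm long, along x, axis 55 mm high. Keys 11 mm high, 14 mm long stand on its shoulders: WIDE (18 mm in x) at y=+40 mm, NARROW (8 mm) at y=-40. Post at y=+140 carries the swing arm. Origin: on the table under the lower half's middle, z up.
- seat (a point): middle of the flat top of the lower half, 55 mm above the table, axes as the stand's. The right half is fully home with its origin here and its axes along the stand's (wide notch over wide key); side play about 2 mm. Its boss top is then 100 mm high.
- swing (a joint): angle of the swing arm about its post, rad. 0 = closed against its stop: it points to the stand's -y, its screw over the seat. Growing = opened, anticlockwise from above (1.57: it points to the stand's +x); limit 2.1; starts open at 1.25 to 1.95. Stiff: stays where it is left, takes about 6 N at its knob.
- pivot (a point): axis of the post about which the swing arm turns, at the arm's underside, 126 mm above the table. The arm's screw axis is 140 mm from it, along the arm.
- swing_knob (a point): black upright knob on the swing arm, to move it by: round, 18 mm thick, 60 mm from the post axis along the arm. This point is 168 mm above the table, on the knob's axis, 16 mm below its top; the knob begins at 150 mm, the arm's top is at 142 mm. Free space 30 mm or more all round it.
- lever (a joint): angle of the ratchet lever about the screw axis, rad. 0 = rest stop; growing = clockwise from above = tightening; 1.1 = other stop, so no full turn. At 0 it points outward along the swing arm turned 0.5 rad anticlockwise, at 1.1 outward turned 0.6 rad clockwise. About 2 N at its knob to tighten, under 1 N back; stays where left, but may drift while the arm swings. Starts at 0.2 to 0.9.
- lever_knob (a point): black upright knob at the end of the ratchet lever: round, 18 mm thick, 95 mm from the screw axis. This point is 182 mm above the table, on the knob's axis, 14 mm below its top; the knob begins at 158 mm, on the lever's bar. Nothing on the stand is higher than 196 mm.
- nut (a joint): angle driven by the hexagon nut, rad, from 0. The ratchet (teeth every 0.31 rad) turns it as the lever goes from 0 to 1.1 and slips on the way back: about 0.94 rad per full swing. 1 rad lowers the screw 3 mm. Pad touches the seated right half at about 1.7 rad, then presses about 6 N more per rad: tight (over 5 N) from 2.6 rad, four full swings; six do no harm. Limit 6.2.
- pad: rubber spring-loaded pressure pad, 24 mm across, under the screw at the end of the swing arm; underside 105 mm above the table at the start. Origin on the screw axis, 21 mm above its underside; z up.
- marker: bystander, leave alone: a yellow and black marker torch, 130 mm long, lying. Origin: centre of its underside.
- dish: bystander, leave alone: two stacked clear dishes, 90 mm across, 30 mm high. Origin: centre of its underside.
- spanner: bystander, leave alone: a steel open spanner 160 mm long, lying (not needed). Origin: centre of its underside.
- media_bottle: bystander, leave alone: a clear glass bottle with a blue cap, 86 mm across, 170 mm high. Origin: centre of its underside.
- cartridge: bystander, leave alone: a blue metal can, 90 mm across, 100 mm high. Origin: centre of its underside.
- mug: bystander, leave alone: an orange mug, 80 mm across, 85 mm high. Origin: centre of its underside.
- wash_bottle: bystander, leave alone: a white wash bottle with an orange cap and spout, 68 mm across, 205 mm high. Origin: centre of its underside.

How it is judged:
By the outcome, as a careful person would: the job done as asked, in the order asked, and still so for the second after the job is handed in, with the robot touching nothing.
It also fails if it takes over 72 s, if anything falls off the work surface, if the arm or the gripper's body presses on something with over 40 N, if the wrist force passes 120 N, or if a joint passes its speed limit or range.

## Working session

There is one attempt and no reset: what is moved stays moved. The work goes in short steps, Python scripts to look and compute and a tool call to move; the robot and the scene stay as the last step left them, time stands still between calls to the robot, and variables do not carry over. Pictures are saved under pics/ and viewed, at most 10 in all, crops included, and the job is handed in when it is done.

```bash
ls; mkdir -p pics
```

Create h.py:
```python
import numpy as np, cv2
from bench import manip
def ray(c,u,v):
    M=np.array(c["cam_to_world"]); d=M[:3,:3]@np.array([(u-c["cx"])/c["fx"],(v-c["cy"])/c["fy"],1.]); return M[:3,3],d/np.linalg.norm(d)
def onz(c,u,v,z):
    o,d=ray(c,u,v); return o+d*(z-o[2])/d[2]
def proj(c,p):
    M=np.linalg.inv(np.array(c["cam_to_world"])); q=M[:3,:3]@np.array(p)+M[:3,3]; return q[0]/q[2]*c["fx"]+c["cx"],q[1]/q[2]*c["fy"]+c["cy"]
def wrist():
    s=manip.state(); c=dict(manip.read_camera("wrist")); T=np.eye(4); T[:3,:3]=s["tcp_rot"]; T[:3,3]=s["tcp_pos"]
    c["cam_to_world"]=T@np.array(c["T_tool_cam"]); return c
def tri(*crs):
    A=np.zeros((3,3));b=np.zeros(3)
    for c,u,v in crs:
        o,d=ray(c,u,v); P=np.eye(3)-np.outer(d,d); A+=P; b+=P@o
    x=np.linalg.solve(A,b); return x,[np.linalg.norm((np.eye(3)-np.outer(ray(c,u,v)[1],ray(c,u,v)[1]))@(x-ray(c,u,v)[0])) for c,u,v in crs]
```

Run:
```python
from h import *
import pickle
for n in("top","scene"):
    c=manip.read_camera(n); cv2.imwrite(f"pics/{n}0.png",c["frame"]); pickle.dump(c,open(n+"0.pkl","wb"))
    print(n,c["fx"],c["cx"],c["cy"],np.round(c["cam_to_world"],3).tolist())
s=manip.state(); print(s["clock"],s["tcp_pos"],np.round(s["tcp_rot"],3).tolist(),s["width"])
c=wrist();cv2.imwrite("pics/w0.png",c["frame"]); print(np.round(c["T_tool_cam"],3).tolist())
```

```text
bench.py
pics
top 541.7788979020621 311.41937735813013 245.7463430982745 [[0.017, -0.995, 0.102, 0.433], [-1.0, -0.016, 0.012, 0.026], [-0.01, -0.102, -0.995, 1.296], [0.0, 0.0, 0.0, 1.0]]
scene 497.6288038300836 322.2895097894884 232.25944777778568 [[-0.847, 0.368, -0.383, 0.985], [0.531, 0.61, -0.588, 0.692], [0.017, -0.702, -0.712, 0.892], [0.0, 0.0, 0.0, 1.0]]
0.1 [0.2226329  0.5833386  0.23865855] [[-0.934, 0.357, -0.001], [0.357, 0.934, -0.002], [0.0, -0.002, -1.0]] 0.087033800282332
[[0.001, -0.97, -0.243, 0.066], [1.0, 0.001, -0.0, 0.0], [0.001, -0.243, 0.97, -0.144], [0.0, 0.0, 0.0, 1.0]]
```

View pics/top0.png

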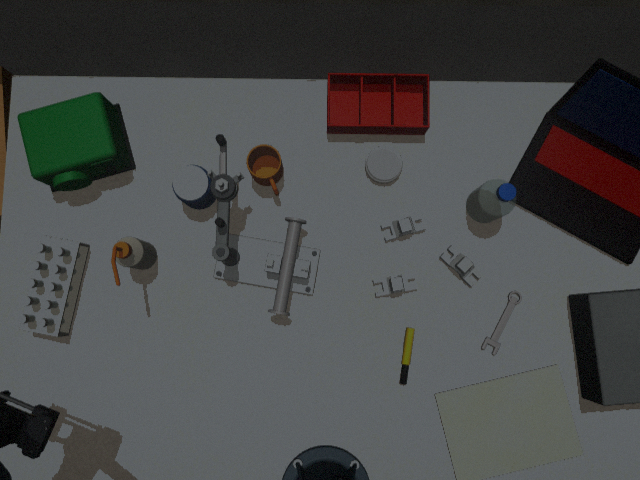

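View pics/scene0.png

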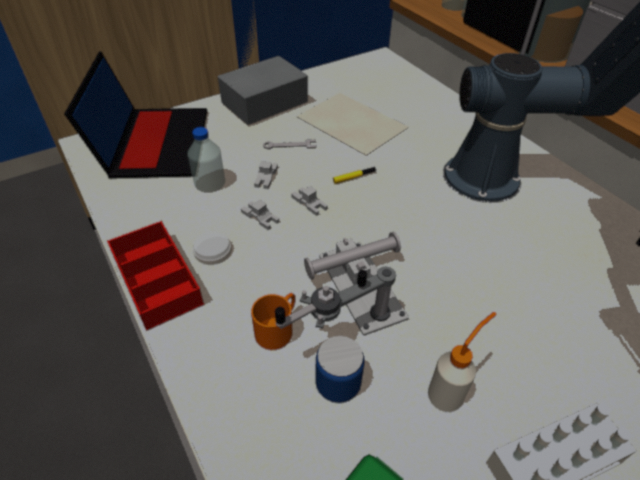

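The top view shows three loose halves at about (402,229), (460,265) and (393,286). The stand's seat is near (288,265), the post near (221,253), the screw near (223,186) and the lever knob at (221,140). I'll zoom in on the halves and the stand.

Run:
```python
from h import *
import pickle
c=pickle.load(open("top0.pkl","rb")); f=c["frame"]
a=cv2.resize(f[210:310,365:485],None,fx=5,fy=5,interpolation=cv2.INTER_CUBIC)
cv2.imwrite("pics/crop0.png",cv2.convertScaleAbs(a,alpha=1.5))
for u,v,z in((402,229,.045),(460,265,.045),(393,286,.045),(288,265,.055),(221,253,.15),(223,186,.14),(221,140,.196),(220,223,.18)): print(u,v,np.round(onz(c,u,v,z),3))
```

```text
402 229 [ 0.603 -0.169  0.045]
460 265 [ 0.522 -0.303  0.045]
393 286 [ 0.471 -0.148  0.045]
288 265 [0.515 0.094 0.055]
221 253 [0.532 0.231 0.15 ]
223 186 [0.679 0.234 0.14 ]
221 140 [0.764 0.231 0.196]
220 223 [0.592 0.23  0.18 ]
```

View pics/crop0.png

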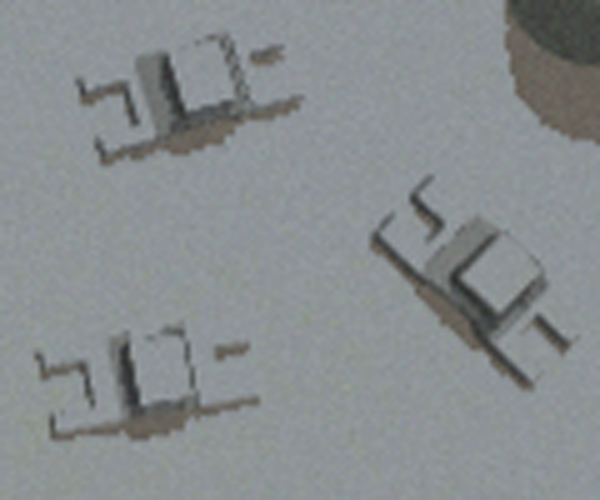

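>>> {"fn": "pendant", "kwargs": {
  "ticks": [
    {"sx":-0.27, "sy":-0.31, "sz":-0.06},
    {"sx":-0.27, "sy":-0.31, "sz":-0.06},
    {"sx":-0.27, "sy":-0.31, "sz":-0.06},
    {"sx":-0.27, "sy":-0.31, "sz":-0.06},
    {"sx":-0.535, "sy":-0.623, "sz":-0.06},
    {"sx":-0.535, "sy":-0.623, "sz":-0.06},
    {"sx":-0.535, "sy":-0.623, "sz":-0.06},
    {"sx":-0.535, "sy":-0.623, "sz":-0.06},
    {"sx":-0.535, "sy":-0.623, "sz":-0.06},
    {"sx":-0.535, "sy":-0.623, "sz":-0.06}
  ],
  "finger_gap": 0.06
}}

```text
clock: 1.4
tcp_pos: [0.434, -0.0034, 0.2914]
tcp_rot: [[-0.934, 0.357, 0.001], [0.357, 0.934, 0.0], [-0.0, 0.0, -1.0]]
force: [0.6, 1.4, 0.4]
width: 0.0597
gripper_force: 0.0
```

>>> {"fn": "pendant", "kwargs": {
  "ticks": [
    {"sx":-0.129, "sy":-0.151, "sz":-0.01},
    {"sx":-0.129, "sy":-0.151, "sz":-0.01},
    {"sx":-0.129, "sy":-0.151, "sz":-0.01},
    {"sx":-0.129, "sy":-0.151, "sz":-0.01},
    {"sx":-0.129, "sy":-0.151, "sz":-0.01}
  ]
}}

```text
clock: 2.02
tcp_pos: [0.4999, -0.1886, 0.3006]
tcp_rot: [[-0.934, 0.358, -0.001], [0.358, 0.934, 0.001], [0.002, 0.001, -1.0]]
force: [-0.5, -0.1, -0.4]
width: 0.0599
gripper_force: 0.0
```

Run:
```python
from h import *
import pickle
c=wrist();c["frame"]=c["frame"].copy();pickle.dump(c,open("w1.pkl","wb"));cv2.imwrite("pics/w1.png",c["frame"])
print(c["fx"],c["cx"],c["cy"],manip.state()["tcp_pos"])
```

```text
401.92466154216856 318.8662967778191 237.64633674050438 [ 0.49951145 -0.18737161  0.30065812]
```

View pics/w1.png

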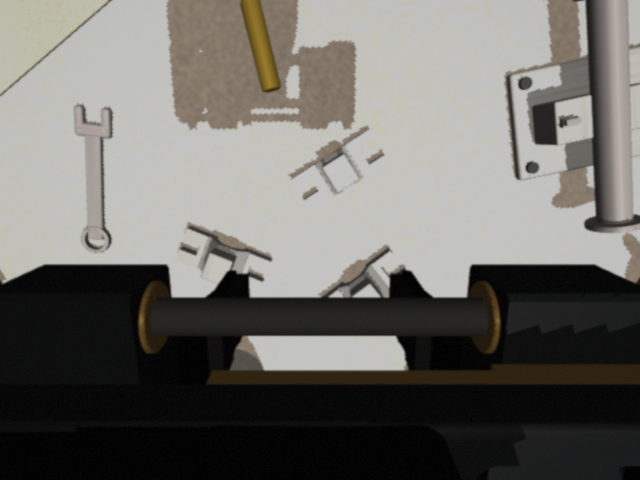

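>>> {"fn": "pendant", "kwargs": {
  "ticks": [
    {"sx":-0.055, "sy":0.025, "sz":0.03},
    {"sx":-0.11, "sy":0.05, "sz":0.06},
    {"sx":-0.13, "sy":0.05, "sz":0.06},
    {"sx":-0.13, "sy":0.05, "sz":0.06}
  ]
}}

```text
clock: 2.58
tcp_pos: [0.6402, -0.1857, 0.24]
tcp_rot: [[-0.935, 0.354, -0.002], [0.354, 0.935, 0.001], [0.002, 0.0, -1.0]]
force: [-0.6, 0.9, -0.5]
width: 0.0596
gripper_force: 0.0
```

Run:
```python
from h import *
import pickle
c=wrist();c["frame"]=c["frame"].copy();pickle.dump(c,open("w2.pkl","wb"));cv2.imwrite("pics/w2.png",cv2.resize(c["frame"][:300,100:540],None,fx=1.8,fy=1.8))
```

```text
(no output)
```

View pics/w2.png

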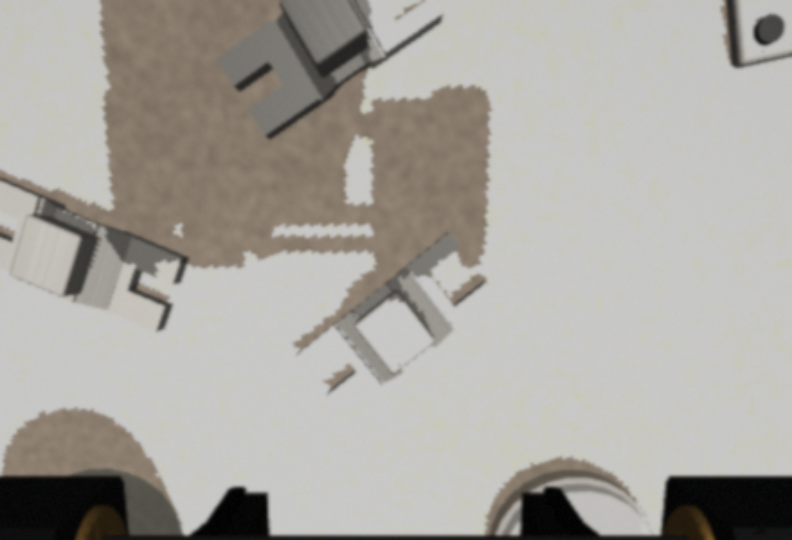

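>>> {"fn": "pendant", "kwargs": {
  "ticks": [
    {"sy":-0.03, "sz":-0.04},
    {"sy":-0.055, "sz":-0.08},
    {"sy":-0.055, "sz":-0.08}
  ]
}}

```text
clock: 3.0
tcp_pos: [0.6197, -0.2409, 0.3266]
tcp_rot: [[-0.934, 0.359, 0.007], [0.358, 0.934, -0.005], [-0.008, -0.002, -1.0]]
force: [0.3, 0.7, 0.3]
width: 0.0604
gripper_force: 0.0
```

Run:
```python
from h import *
import pickle
c=wrist();c["frame"]=c["frame"].copy();pickle.dump(c,open("w3.pkl","wb"));cv2.imwrite("pics/w3.png",cv2.resize(c["frame"][20:260,160:480],None,fx=2.5,fy=2.5,interpolation=cv2.INTER_CUBIC))
print(manip.state()["tcp_pos"])
```

```text
[ 0.61902165 -0.23935485  0.32399371]
```

View pics/w3.png

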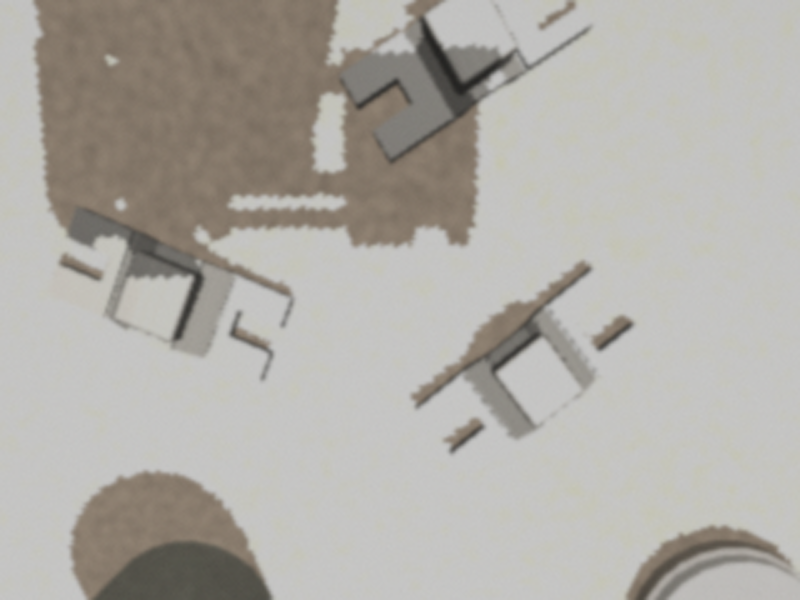

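Run:
```python
from h import *
import pickle
o=[]
for n,(y0,x0) in (("w2",(95,100)),("w2",(125,255)),("w3",(95,170)),("w3",(115,315))):
    f=pickle.load(open(n+".pkl","rb"))["frame"].astype(float)
    f=np.clip((f-150)*3.2,0,255).astype(np.uint8) if 1 else f
    o.append(cv2.resize(f[y0:y0+98,x0:x0+130],(400,300),interpolation=cv2.INTER_CUBIC))
cv2.imwrite("pics/enh.png",np.vstack([np.hstack(o[:2]),np.hstack(o[2:])]))
```

```text
(no output)
```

View pics/enh.png

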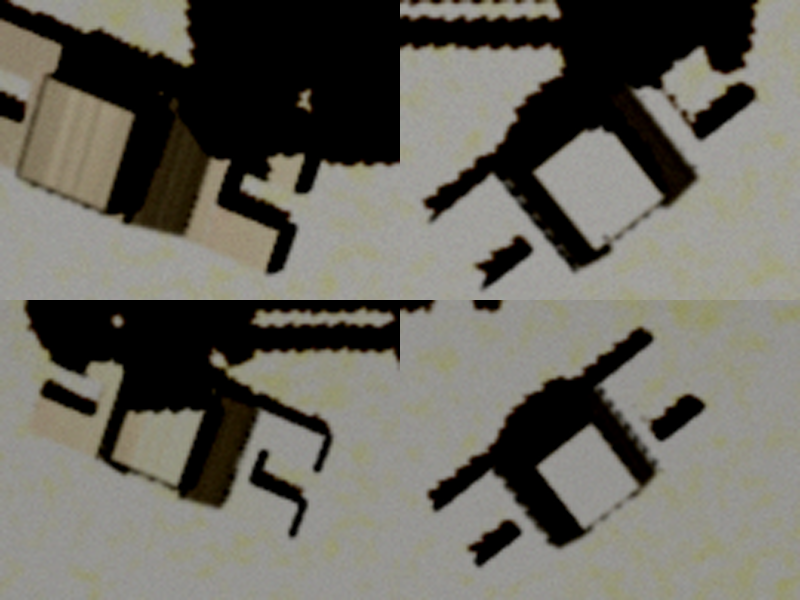

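Half 1, at the right in the wrist view, has the large arch. Its notch is wide at the +y end and narrow at the other end, so it is half_a. Half 2, at the left, has two narrow notches (half_b). Half 3, at the top, has the small arch (half_c). Next I'll triangulate the boss of half_a.

Run:
```python
from h import *
import pickle
a,b=[pickle.load(open(n+".pkl","rb")) for n in("w2","w3")]; t=pickle.load(open("top0.pkl","rb"))
k=.325
P2=[(135,170),(200,128),(262,193),(205,247)];P3=[(135,168),(192,123),(245,185),(180,230)]
X=[]
for p,q in zip(P2,P3):
    x,r=tri((a,255+p[0]*k,125+p[1]*k),(b,315+q[0]*k,115+q[1]*k)); X.append(x); print(np.round(x,4),np.round(r,4))
X=np.array(X); print("ctr",X.mean(0)); 
Z=[np.array([onz(c,x0+p[0]*k,y0+p[1]*k,.045) for p in P]) for c,x0,y0,P in((a,255,125,P2),(b,315,115,P3))]
for z in Z: print(z.mean(0)[:2],[round(np.linalg.norm(z[i]-z[i-1]),4) for i in range(4)],[round(float(np.degrees(np.arctan2(*(z[i]-z[j])[[1,0]]))),1) for i,j in((1,0),(2,3),(1,2),(0,3))])
# long ear edge w3: table-level shadow/edge line
for c,x0,y0,L in((b,315,115,[(35,200),(250,35)]),):
    z=[onz(c,x0+p[0]*k,y0+p[1]*k,.007) for p in L]; d=z[1]-z[0]; print("edge yaw",np.degrees(np.arctan2(d[1],d[0])))
print("top px of ctr",proj(t,X.mean(0)))
```

```text
[ 0.6063 -0.1909  0.0383] [0.0005 0.0005]
[ 0.5994 -0.1693  0.0496] [0.0012 0.0012]
[ 0.622  -0.1602  0.0592] [0.0005 0.0005]
[ 0.637  -0.1815  0.0123] [0.0001 0.0001]
ctr [ 0.61617421 -0.17545896  0.03986124]
[ 0.61535237 -0.17491258] [np.float64(0.0285), np.float64(0.021), np.float64(0.0244), np.float64(0.0216)] [101.9, 113.1, -156.6, -158.6]
[ 0.61519298 -0.1755506 ] [np.float64(0.0265), np.float64(0.0241), np.float64(0.028), np.float64(0.0265)] [107.6, 104.5, -158.7, -163.8]
edge yaw 106.56201450689201
top px of ctr (np.float64(404.3892450319553), np.float64(223.86733824272918))
```

>>> {"fn": "pendant", "kwargs": {
  "ticks": [
    {"sx":-0.01, "sy":0.04, "sz":0.03, "wz":-10},
    {"sx":-0.02, "sy":0.08, "sz":0.07, "wz":-20},
    {"sx":-0.03, "sy":0.101, "sz":0.12, "wz":-30},
    {"sx":-0.03, "sy":0.101, "sz":0.175, "wz":-37},
    {"sx":-0.03, "sy":0.101, "sz":0.175, "wz":-37},
    {"sx":-0.03, "sy":0.101, "sz":0.175, "wz":-37}
  ]
}}

```text
clock: 3.8
tcp_pos: [0.6843, -0.1556, 0.1476]
tcp_rot: [[-0.961, -0.276, 0.001], [-0.276, 0.961, -0.0], [-0.001, -0.001, -1.0]]
force: [-0.6, 1.1, 0.5]
width: 0.06
gripper_force: 0.0
```

Run:
```python
from h import *
import pickle
c=wrist();c["frame"]=c["frame"].copy();pickle.dump(c,open("w4.pkl","wb"))
p=proj(c,(.6155,-.175,.045)); print(p,manip.state()["tcp_pos"])
x0=int(p[0])-80;y0=max(0,int(p[1])-60); f=c["frame"][y0:y0+120,x0:x0+160].astype(float)
print(x0,y0)
g=np.clip((f-130)*2.4,0,255).astype(np.uint8)
cv2.imwrite("pics/w4.png",np.vstack([cv2.resize(c["frame"],(400,300)),cv2.resize(g,(400,300),interpolation=cv2.INTER_CUBIC)]))
```

```text
(np.float64(319.41136405814893), np.float64(127.05237069075713)) [ 0.68517749 -0.15624505  0.14892692]
239 67
```

View pics/w4.png

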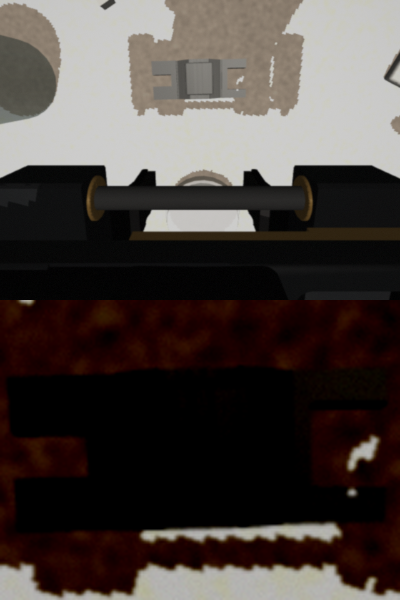

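Run:
```python
from h import *
import pickle
c=pickle.load(open("w4.pkl","rb")); f=c["frame"]
hsv=cv2.cvtColor(f,cv2.COLOR_BGR2HSV); x0,y0=235,85
sub=hsv[y0:y0+90,x0:x0+170]
m=((sub[...,1]<35)&(sub[...,2]<165)).astype(np.uint8); m=cv2.morphologyEx(m,cv2.MORPH_OPEN,np.ones((3,3)))
n,l,st,ce=cv2.connectedComponentsWithStats(m); i=1+np.argmax(st[1:,4]); print(st[i],ce[i]+[x0,y0])
m=(l==i)
cs=max(cv2.findContours(m.astype(np.uint8),0,1)[0],key=len); r=cv2.minAreaRect(cs); print(r)
for v in (0,): 
  for p in cv2.boxPoints(r): print(np.round(onz(c,p[0]+x0,p[1]+y0,.014),4))
ctr=onz(c,r[0][0]+x0,r[0][1]+y0,.014); print("ctr",ctr)
# front/back edges top rows per column
for col in range(5,165,12):
    k=np.where(m[:,col])[0]; print(col+x0,k.min()+y0 if len(k) else None,k.max()+y0 if len(k) else None)
s=manip.state();R=np.array(s["tcp_rot"]); print("tool delta",R.T@(np.array([ctr[0],ctr[1],.043])-s["tcp_pos"]))
```

```text
[   7    9  152   66 7801] [315.05307012 125.89937188]
((82.98062896728516, 40.895076751708984), (64.13047790527344, 151.1346435546875), 88.99491119384766)
[ 0.6095 -0.2294  0.014 ]
[ 0.5807 -0.1352  0.014 ]
[ 0.6194 -0.1213  0.014 ]
[ 0.6494 -0.2191  0.014 ]
ctr [ 0.61436553 -0.17632702  0.014     ]
240 None None
252 98 159
264 97 158
276 97 158
288 97 157
300 95 158
312 94 158
324 94 157
336 94 157
348 95 156
360 95 155
372 94 155
384 94 155
396 None None
tool delta [0.07394291 0.00048952 0.10568982]
```

>>> {"fn": "pendant", "kwargs": {
  "ticks": [
    {"sx":0.05, "sz":0.02, "wz":-1.3},
    {"sx":0.0735, "sy":0.0005, "sz":0.06, "wz":-1.3},
    {"sx":0.0735, "sy":0.0005, "sz":0.09, "wz":-1.3},
    {"sx":0.0735, "sy":0.0005, "sz":0.1045, "wz":-1.3},
    {"sx":0.0735, "sy":0.0005, "sz":0.1045, "wz":-1.3}
  ]
}}

```text
clock: 4.47
tcp_pos: [0.6143, -0.1763, 0.0427]
tcp_rot: [[-0.954, -0.298, 0.002], [-0.298, 0.954, -0.001], [-0.001, -0.001, -1.0]]
force: [-0.4, 0.3, 0.8]
width: 0.0596
gripper_force: 0.0
```

>>> {"fn": "pendant", "kwargs": {
  "ticks": [
    {},
    {},
    {},
    {}
  ],
  "finger_gap": 0.01,
  "squeeze": 30
}}

```text
clock: 4.97
tcp_pos: [0.6135, -0.1758, 0.0421]
tcp_rot: [[-0.954, -0.299, 0.0], [-0.299, 0.954, -0.0], [-0.0, -0.0, -1.0]]
force: [-0.6, 0.6, 0.8]
width: 0.0281
gripper_force: 0.0
```

>>> {"fn": "pendant", "kwargs": {
  "ticks": [
    {},
    {},
    {"sz":-0.02},
    {"sz":-0.07}
  ]
}}

```text
clock: 5.48
tcp_pos: [0.611, -0.1747, 0.1102]
tcp_rot: [[-0.954, -0.299, -0.007], [-0.299, 0.954, 0.003], [0.005, 0.005, -1.0]]
force: [0.3, -0.8, -1.7]
width: 0.026
gripper_force: 30.0
```

>>> {"fn": "pendant", "kwargs": {
  "ticks": [
    {"sx":-0.01, "sy":0.02, "sz":-0.05},
    {"sx":-0.03, "sy":0.06, "sz":-0.1, "wz":10},
    {"sx":-0.05, "sy":0.12, "sz":-0.135, "wz":20},
    {"sx":-0.07, "sy":0.18, "sz":-0.145, "wz":27},
    {"sx":-0.0815, "sy":0.2365, "sz":-0.145, "wz":27},
    {"sx":-0.0815, "sy":0.2365, "sz":-0.145, "wz":27},
    {"sx":-0.0815, "sy":0.2365, "sz":-0.145, "wz":27}
  ]
}}

```text
clock: 6.35
tcp_pos: [0.6199, 0.0749, 0.2572]
tcp_rot: [[-0.986, 0.165, -0.0], [0.165, 0.986, -0.001], [-0.0, -0.001, -1.0]]
force: [-0.4, -0.2, -2.1]
width: 0.0262
gripper_force: 30.0
```

Run:
```python
from h import *
import pickle
c=wrist();c["frame"]=c["frame"].copy();pickle.dump(c,open("w5.pkl","wb"));cv2.imwrite("pics/w5.png",c["frame"])
```

```text
(no output)
```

View pics/w5.png

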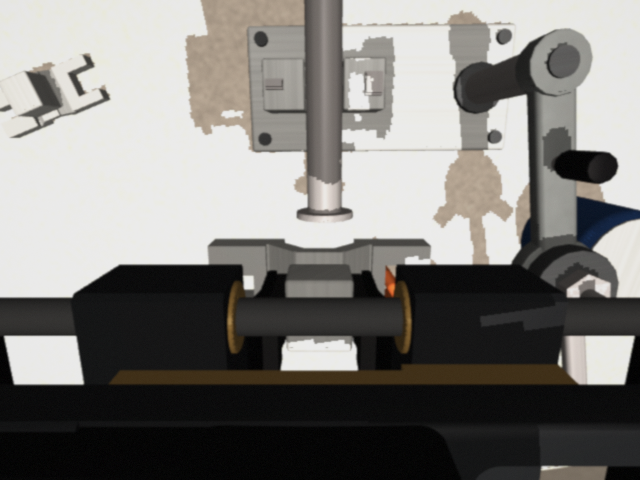

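Half_a is in the jaws. The tube's edges are at columns 306 and 342, and the shoulders and keys sit at (285,85) and (364,85). The post top is at (563,62) and the swing knob at (600,166). I'll measure the edges numerically.

Run:
```python
from h import *
import pickle
c=pickle.load(open("w5.pkl","rb")); g=cv2.cvtColor(c["frame"],cv2.COLOR_BGR2GRAY).astype(int)
print("cols",[(x,g[45:125,x].tolist()) for x in (275,295,300)])
print("cols",[(x,g[45:125,x].tolist()) for x in (350,358,375)])
print("row", g[85,255:400].tolist())
print("row65", g[65,255:400].tolist())
```

```text
cols [(275, [158, 156, 157, 158, 157, 153, 154, 157, 158, 162, 161, 160, 151, 137, 142, 155, 160, 160, 158, 159, 160, 159, 160, 160, 158, 161, 158, 160, 158, 160, 159, 159, 156, 147, 140, 137, 138, 138, 137, 136, 128, 106, 122, 123, 107, 137, 155, 158, 157, 159, 159, 158, 158, 158, 159, 157, 158, 158, 158, 158, 157, 156, 156, 149, 121, 79, 59, 64, 100, 136, 147, 149, 148, 148, 149, 149, 148, 146, 144, 147]), (295, [155, 155, 157, 154, 155, 153, 154, 156, 159, 159, 159, 156, 148, 136, 143, 157, 160, 160, 160, 161, 161, 160, 160, 160, 160, 160, 158, 159, 160, 159, 158, 159, 159, 159, 159, 158, 156, 157, 157, 159, 158, 156, 158, 157, 158, 156, 156, 155, 157, 156, 155, 156, 156, 154, 155, 156, 154, 155, 156, 154, 155, 153, 152, 143, 112, 73, 56, 70, 112, 140, 147, 148, 148, 149, 150, 150, 147, 145, 144, 147]), (300, [155, 156, 156, 155, 154, 152, 154, 156, 158, 158, 158, 155, 149, 142, 153, 165, 170, 168, 168, 168, 167, 169, 168, 169, 169, 169, 169, 168, 168, 167, 167, 168, 169, 168, 167, 167, 166, 167, 166, 166, 166, 167, 167, 166, 167, 165, 165, 165, 164, 164, 164, 164, 165, 164, 164, 
[... 2080 characters left out ...]
 157, 157, 155, 149, 131, 129, 146, 159, 161, 158, 153, 153, 153, 156, 156, 159, 161, 160, 160, 160, 162, 162, 163, 163, 163, 163, 164, 166, 169, 167, 166, 165, 166, 164, 161, 161, 160, 161, 161, 163, 165, 167, 169, 167, 166, 146, 112, 90, 77, 70, 73, 82, 84, 89, 92, 96, 100, 105, 108, 109, 109, 112, 114, 122, 128, 135, 141, 143, 141, 136, 132, 128, 124, 121, 116, 114, 111, 109, 107, 105, 100, 93, 88, 81, 73, 61, 76, 120, 157, 172, 175, 172, 168, 166, 166, 167, 168, 170, 171, 174, 170, 169, 172, 174, 172, 171, 173, 173, 173, 176, 175, 175, 175, 173, 172, 171, 168, 168, 167, 166, 165, 167, 170, 172, 175, 174, 170, 153, 134, 135, 142, 143, 144, 143, 144, 160, 201, 227, 233, 233, 233, 233, 233]
```

Create seat.py:
```python
from h import *
import pickle
def tube(c,rows):
    g=cv2.GaussianBlur(cv2.cvtColor(c["frame"],cv2.COLOR_BGR2GRAY),(3,3),0).astype(float); P=[]
    for r in rows:
        # tube = dark edges; centre = midpoint of the two dark minima around brighter middle
        u=proj(c,(0.515,0.094,.055))[0]; s=g[r,int(u)-35:int(u)+36]; 
        d=np.gradient(s); L=np.argmin(d[:35]);R=36+np.argmax(d[36:]); P.append((r,L+int(u)-35,R+int(u)-35))
    return np.array(P)
if __name__=="__main__":
    c=pickle.load(open("w5.pkl","rb")); P=tube(c,list(range(5,50,3))+list(range(60,108,3))+list(range(115,170,3)))
    print(P[::4].tolist())
    m=(P[:,1]+P[:,2])/2; k=np.polyfit(P[:,0],m,1); res=m-np.polyval(k,P[:,0]); ok=abs(res)<2; k=np.polyfit(P[ok,0],m[ok],1); print(k,ok.sum(),res[ok].std())
    a,b=[onz(c,np.polyval(k,r),r,.055) for r in(160,10)]; d=a-b; print("tube yaw",np.degrees(np.arctan2(d[1],d[0])))
    L,R=[onz(c,u,v,.055) for u,v in((275,83.7),(375,82.6))]; d=R-L; print("shoulder yaw",np.degrees(np.arctan2(d[1],d[0]))-90)
    s=onz(c,np.polyval(k,83.2),83.2,.055); print("seat",s, "block ctr",onz(c,323.5,83.2,.055))
    print("len y",np.linalg.norm(onz(c,262,85,.055)-onz(c,385,85,.055)),"wid x",np.linalg.norm(onz(c,323,58,.055)-onz(c,323,109,.055)))
    R=np.array(manip.state()["tcp_rot"]);print("tool y yaw",np.degrees(np.arctan2(R[1,1],R[0,1])),"delta",R.T@(s-manip.state()["tcp_pos"]))
    # held half: ear ends / front edge in image
    g=cv2.cvtColor(c["frame"],cv2.COLOR_BGR2GRAY).astype(int); print(g[255,195:450].tolist()); print(g[225:262,240].tolist(),g[225:262,400].tolist())
    print([onz(c,u,v,z).round(3).tolist() for u,v,z in((563,60,.15),(600,166,.184))])
```

```bash
python3 seat.py
```

```text
[[5, 304, 342], [17, 304, 342], [29, 304, 342], [41, 304, 342], [63, 303, 344], [75, 303, 344], [87, 303, 344], [99, 303, 344], [118, 305, 355], [130, 306, 342], [142, 306, 341], [154, 305, 341], [166, 305, 341]]
[3.09022249e-03 3.23076169e+02] 46 0.525086935916575
tube yaw -9.07654675485433
shoulder yaw -8.837623436632498
seat [0.51378555 0.096134   0.055     ] block ctr [0.51380765 0.09626705 0.055     ]
len y 0.0996011897241359 wid x 0.03882008384785403
tool y yaw 80.42108902954982 delta [0.10860374 0.00455249 0.20192802]
[235, 235, 235, 235, 235, 235, 235, 235, 235, 235, 235, 232, 213, 171, 141, 136, 135, 135, 135, 134, 135, 135, 137, 137, 136, 137, 134, 135, 137, 136, 136, 135, 132, 134, 136, 135, 136, 136, 135, 136, 135, 136, 136, 134, 136, 135, 138, 135, 136, 136, 137, 136, 135, 135, 135, 135, 137, 136, 136, 135, 136, 135, 135, 137, 135, 136, 135, 136, 137, 132, 114, 104, 118, 124, 116, 109, 106, 105, 107, 106, 107, 105, 105, 105, 107, 108, 107, 106, 105, 105, 106, 105, 104, 104, 104, 105, 103, 103, 105, 112, 121, 131, 139, 139, 138, 139, 140, 140, 141, 139, 138, 138, 138, 139
[... 412 characters left out ...]
138, 137, 137, 137, 137, 137, 138, 138, 138, 137, 138, 138, 137, 137, 136, 136, 137, 137, 139, 137, 139, 138, 141, 155, 164, 166, 163, 151, 140, 137, 137, 136, 138, 137, 137, 137, 137, 137, 151, 192, 226, 234, 234, 235, 235, 236, 235, 235, 235, 235, 235, 235, 234, 235, 235, 236, 235, 235, 235]
[235, 234, 234, 235, 235, 235, 235, 236, 235, 235, 235, 235, 228, 184, 114, 77, 69, 70, 69, 69, 79, 110, 129, 135, 136, 134, 136, 135, 135, 135, 135, 135, 135, 136, 136, 136, 135] [235, 235, 235, 236, 235, 235, 236, 235, 235, 236, 235, 235, 229, 184, 114, 76, 70, 70, 72, 70, 81, 111, 132, 138, 137, 138, 137, 137, 137, 138, 137, 136, 138, 136, 137, 138, 137]
[[0.535, 0.232, 0.15], [0.594, 0.231, 0.184]]
```

Run:
```python
from h import *
import pickle
c=pickle.load(open("w5.pkl","rb")); s=manip.state(); R=np.array(s["tcp_rot"]); p=np.array(s["tcp_pos"])
f=lambda u,v,z:(R.T@(onz(c,u,v,z)-p)).round(4)
print(p); zt=p[2]-.0283; zb=p[2]-.0423
print("front",f(320,238.7,zb),f(320,245.8,zt)); print("ends",f(208,255,zt),f(429.5,255,zt))
sd=R.T@(np.array([.5138,.0962,.055])-p); print("seat in tool",sd)
```

```text
[0.62015665 0.07375354 0.25692752]
front [0.0192 0.0018 0.0423] [0.0195 0.0018 0.0283]
ends [ 0.0151 -0.0482  0.0283] [0.0154 0.0507 0.0283]
seat in tool [0.10860047 0.00461997 0.20192796]
```

>>> {"fn": "pendant", "kwargs": {
  "ticks": [
    {"sx":0.05, "sy":0.0034, "wz":-0.55},
    {"sx":0.1, "sy":0.0034, "sz":0.02, "wz":-0.55},
    {"sx":0.1093, "sy":0.0034, "sz":0.07, "wz":-0.55},
    {"sx":0.1093, "sy":0.0034, "sz":0.12, "wz":-0.55},
    {"sx":0.1093, "sy":0.0034, "sz":0.13, "wz":-0.55},
    {"sx":0.1093, "sy":0.0034, "sz":0.13, "wz":-0.55}
  ]
}}

```text
clock: 7.15
tcp_pos: [0.5141, 0.0947, 0.1269]
tcp_rot: [[-0.987, 0.159, -0.0], [0.159, 0.987, -0.0], [0.0, -0.0, -1.0]]
force: [0.5, 0.4, -3.2]
width: 0.0255
gripper_force: 30.0
```

>>> {"fn": "pendant", "kwargs": {
  "ticks": [
    {"sz":0.008},
    {"sz":0.014},
    {"sz":0.019}
  ]
}}

```text
clock: 7.52
tcp_pos: [0.5136, 0.0959, 0.108]
tcp_rot: [[-0.988, 0.157, 0.001], [0.157, 0.988, -0.0], [-0.001, 0.0, -1.0]]
force: [-0.5, 0.3, -3.5]
width: 0.0258
gripper_force: 30.0
```

>>> {"fn": "pendant", "kwargs": {
  "ticks": [
    {"sz":0.004},
    {"sz":0.008}
  ]
}}

```text
clock: 7.78
tcp_pos: [0.5133, 0.0959, 0.0996]
tcp_rot: [[-0.988, 0.157, 0.0], [0.157, 0.988, -0.0], [-0.0, 0.0, -1.0]]
force: [0.3, 0.5, -2.5]
width: 0.0256
gripper_force: 30.0
```

>>> {"fn": "pendant", "kwargs": {
  "ticks": [
    {"sz":0.002},
    {"sz":0.0035},
    {"sz":0.0035}
  ]
}}

```text
clock: 8.15
tcp_pos: [0.5131, 0.0959, 0.097]
tcp_rot: [[-0.988, 0.157, 0.0], [0.157, 0.988, -0.0], [-0.0, -0.0, -1.0]]
force: [-2.4, -0.1, 4.4]
width: 0.0258
gripper_force: 30.0
```

>>> {"fn": "pendant", "kwargs": {
  "ticks": [
    {"sz":0.001},
    {"sz":0.001}
  ]
}}

```text
clock: 8.4
tcp_pos: [0.5131, 0.0959, 0.097]
tcp_rot: [[-0.988, 0.157, 0.001], [0.157, 0.988, -0.0], [-0.001, -0.0, -1.0]]
force: [-3.4, 0.7, 11.9]
width: 0.0262
gripper_force: 30.0
```

>>> {"fn": "pendant", "kwargs": {
  "ticks": [
    {},
    {},
    {}
  ],
  "finger_gap": 0.055
}}

```text
clock: 8.78
tcp_pos: [0.5133, 0.0958, 0.0951]
tcp_rot: [[-0.988, 0.157, 0.0], [0.157, 0.988, -0.0], [-0.0, -0.0, -1.0]]
force: [-0.2, -0.1, -1.2]
width: 0.0477
gripper_force: 0.0
```

>>> {"fn": "pendant", "kwargs": {
  "ticks": [
    {"sz":-0.03},
    {"sz":-0.08},
    {"sx":-0.06, "sz":-0.13},
    {"sx":-0.109, "sy":-0.003, "sz":-0.16},
    {"sx":-0.109, "sy":-0.003, "sz":-0.16}
  ]
}}

```text
clock: 9.4
tcp_pos: [0.6253, 0.0746, 0.2584]
tcp_rot: [[-0.987, 0.158, 0.009], [0.158, 0.987, -0.001], [-0.009, 0.001, -1.0]]
force: [-0.5, 0.5, 0.1]
width: 0.0548
gripper_force: 0.0
```

Run:
```python
from h import *
import pickle
c=wrist();c["frame"]=c["frame"].copy();pickle.dump(c,open("w6.pkl","wb"))
print(manip.state()["tcp_pos"])
g=cv2.cvtColor(c["frame"],cv2.COLOR_BGR2GRAY)
cv2.imwrite("pics/w6.png",cv2.resize(c["frame"][:270],(800,337)))
t=manip.read_camera("top");pickle.dump(t,open("top1.pkl","wb"))
# swing knob etc: dark blobs
m=(g[:262]<45).astype(np.uint8);n,l,st,ce=cv2.connectedComponentsWithStats(m)
for i in range(1,n):
    if st[i,4]>60: print(st[i],ce[i].round(1))
```

```text
[0.62379573 0.07487027 0.25704388]
[258  23   8  13  61] [261.6  29.6]
[ 455   28   89  234 4290] [508.6 111.8]
[ 552  140   65   33 1685] [584.6 156.1]
[ 526  191  114   71 2328] [585.3 221.6]
[565 255  22   7  92] [575.3 259. ]
```

View pics/w6.png

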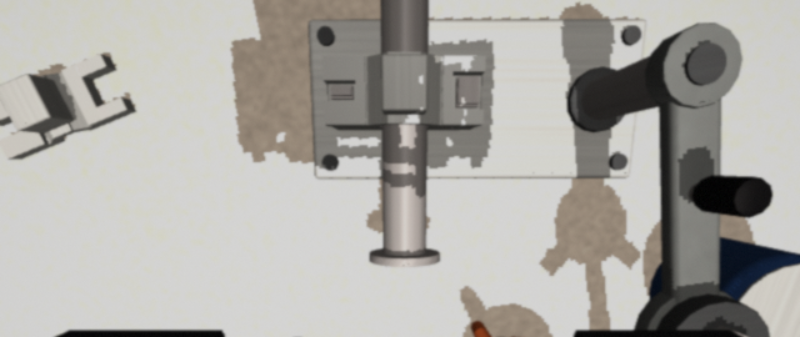

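Half_a is home: both keys show in the notches, the tube is under the arch, and contact came at TCP z = 0.097. The swing knob's top is at about (600,157) native. I'll triangulate both knobs with the top camera.

Run:
```python
from h import *
import pickle
c=pickle.load(open("w6.pkl","rb")); t=pickle.load(open("top1.pkl","rb"))
g=cv2.cvtColor(t["frame"],cv2.COLOR_BGR2GRAY); y0,x0=120,200
m=(g[y0:240,x0:245]<40).astype(np.uint8);n,l,st,ce=cv2.connectedComponentsWithStats(m)
for i in range(1,n):
    if st[i,4]>8: print((st[i]+[x0,y0,0,0,0]).tolist(),(ce[i]+[x0,y0]).round(1))
print("wrist z.184",onz(c,600,156.8,.184).round(4))
piv=np.array([.5357,.2345,.15]); print("piv px",proj(t,piv),"w6",proj(c,piv))
s=manip.state(); R=np.array(s["tcp_rot"]); print(R.round(3).tolist(),s["tcp_pos"],s["joint_pos"])
```

```text
[216, 135, 10, 11, 74] [220.7 140.3]
[208, 177, 4, 7, 12] [209.4 179.9]
[200, 185, 37, 24, 282] [212.5 197.8]
[221, 184, 8, 11, 23] [225.1 190.5]
[241, 214, 4, 26, 53] [242.9 229. ]
[215, 218, 10, 10, 73] [219.8 222.6]
[228, 220, 1, 15, 15] [228. 227.]
wrist z.184 [0.5945 0.2309 0.184 ]
piv px (np.float64(219.65413657400163), np.float64(251.04697777290636)) w6 (np.float64(568.088933016248), np.float64(49.69540692753634))
[[-0.987, 0.158, 0.001], [0.158, 0.987, 0.0], [-0.001, 0.0, -1.0]] [0.62102694 0.075418   0.25524319] [-3.29733510e+00  2.93172837e+01  8.10311393e+01  2.78042343e-03
  6.96179927e+01 -8.42127919e+01]
```

>>> {"fn": "pendant", "kwargs": {
  "ticks": [
    {"sx":0.02, "sy":0.05, "sz":0.01, "wz":-5.6},
    {"sx":0.04, "sy":0.1, "sz":0.02, "wz":-5.6},
    {"sx":0.0512, "sy":0.1493, "sz":0.02, "wz":-5.6},
    {"sx":0.0512, "sy":0.1493, "sz":0.04, "wz":-5.6},
    {"sx":0.0512, "sy":0.1493, "sz":0.07, "wz":-5.6},
    {"sx":0.0512, "sy":0.1493, "sz":0.084, "wz":-5.6},
    {"sx":0.0512, "sy":0.1493, "sz":0.084, "wz":-5.6}
  ],
  "finger_gap": 0.036
}}

```text
clock: 10.38
tcp_pos: [0.5912, 0.2309, 0.1692]
tcp_rot: [[-0.998, 0.06, -0.005], [0.06, 0.998, -0.001], [0.005, -0.001, -1.0]]
force: [-0.8, 0.3, -0.3]
width: 0.0362
gripper_force: 0.0
```

>>> {"fn": "pendant", "kwargs": {
  "ticks": [
    {},
    {},
    {}
  ],
  "finger_gap": 0.005,
  "squeeze": 20
}}

```text
clock: 10.75
tcp_pos: [0.5942, 0.2329, 0.1724]
tcp_rot: [[-0.998, 0.061, 0.003], [0.061, 0.998, 0.004], [-0.003, 0.004, -1.0]]
force: [0.2, 4.5, 0.0]
width: 0.0171
gripper_force: 20.0
```

>>> {"fn": "pendant", "kwargs": {
  "ticks": [
    {"sx":0.0009, "sy":-0.0104, "wz":10},
    {"sx":0.0036, "sy":-0.0205, "wz":20},
    {"sx":0.0080, "sy":-0.03, "wz":30},
    {"sx":0.0140, "sy":-0.0386, "wz":40},
    {"sx":0.0214, "sy":-0.0460, "wz":50},
    {"sx":0.03, "sy":-0.052, "wz":60},
    {"sx":0.0395, "sy":-0.0564, "wz":70},
    {"sx":0.0496, "sy":-0.0591, "wz":80},
    {"sx":0.0548, "sy":-0.0598, "wz":85},
    {"sx":0.0548, "sy":-0.0598, "wz":85}
  ]
}}

```text
clock: 12.0
tcp_pos: [0.5379, 0.1761, 0.1724]
tcp_rot: [[-0.025, 1.0, 0.008], [1.0, 0.025, 0.003], [0.003, 0.008, -1.0]]
force: [4.5, 4.5, -2.7]
width: 0.0174
gripper_force: 20.0
```

>>> {"fn": "pendant", "kwargs": {
  "ticks": [
    {"sx":0.0003, "sy":-0.005, "wz":5},
    {"sx":0.001, "sy":-0.009, "wz":9},
    {"sx":0.0011, "sy":-0.0115, "wz":11},
    {"sx":0.0011, "sy":-0.0115, "wz":11}
  ]
}}

```text
clock: 12.5
tcp_pos: [0.5273, 0.1767, 0.1724]
tcp_rot: [[0.166, 0.986, 0.009], [0.986, -0.166, 0.003], [0.004, 0.009, -1.0]]
force: [5.6, 3.2, -4.3]
width: 0.0173
gripper_force: 20.0
```

>>> {"fn": "pendant", "kwargs": {
  "ticks": [
    {"sy":-0.002, "wz":1},
    {"sy":-0.003, "wz":1},
    {"sy":-0.003, "wz":1}
  ]
}}

```text
clock: 12.88
tcp_pos: [0.5266, 0.1768, 0.1724]
tcp_rot: [[0.182, 0.983, 0.014], [0.983, -0.182, 0.002], [0.005, 0.013, -1.0]]
force: [10.2, 2.4, -9.1]
width: 0.0175
gripper_force: 20.1
```

>>> {"fn": "pendant", "kwargs": {
  "ticks": [
    {"sy":0.002},
    {"sy":0.002},
    {"sy":0.002, "sz":-0.02},
    {"sy":0.002, "sz":-0.07}
  ],
  "finger_gap": 0.036
}}

```text
clock: 13.38
tcp_pos: [0.5199, 0.1753, 0.2398]
tcp_rot: [[0.181, 0.983, -0.008], [0.983, -0.181, -0.001], [-0.003, -0.007, -1.0]]
force: [1.0, -0.5, 0.7]
width: 0.0355
gripper_force: 0.0
```

Run:
```python
from h import *
import pickle
t=manip.read_camera("top");pickle.dump(t,open("top2.pkl","wb"))
g=cv2.cvtColor(t["frame"],cv2.COLOR_BGR2GRAY)
for n,p in(("seat",(.5138,.0962,.14)),("rest",(.5457,.0067,.182)),("end",(.4485,.0272,.182)),("knob",(.526,.175,.175))): print(n,proj(t,p))
y0,x0=255,250
m=(g[y0:330,x0:360]<40).astype(np.uint8);n,l,st,ce=cv2.connectedComponentsWithStats(m)
for i in range(1,n):
    if st[i,4]>8: print((st[i]+[x0,y0,0,0,0]).tolist(),(ce[i]+[x0,y0]).round(1), onz(t,*(ce[i]+[x0,y0]),.182).round(4))
s=manip.state();print(s["tcp_pos"],s["width"])
```

```text
seat (np.float64(284.6641323747511), np.float64(262.6954406354083))
rest (np.float64(327.08721162918204), np.float64(246.53811091100616))
end (np.float64(316.41585949181757), np.float64(293.6020142627657))
knob (np.float64(245.90675053520022), np.float64(255.03539379898555))
[250, 255, 10, 75, 567] [253.9 291.6] [0.4504 0.1555 0.182 ]
[326, 264, 8, 8, 45] [329.4 267.8] [0.5019 0.0013 0.182 ]
[281, 268, 16, 9, 24] [289.4 273.3] [0.4891 0.0835 0.182 ]
[306, 288, 4, 4, 12] [307.3 289.2] [0.4571 0.046  0.182 ]
[0.52466395 0.17616051 0.24797732] 0.036081680348233544
```

>>> {"fn": "pendant", "kwargs": {
  "ticks": [
    {"sx":-0.06, "sy":0.003, "wz":-3.5},
    {"sx":-0.12, "sy":0.006, "wz":-3.5},
    {"sx":-0.1757, "sy":0.0094, "wz":-3.5},
    {"sx":-0.1757, "sy":0.0094, "wz":-3.5},
    {"sx":-0.1757, "sy":0.0094, "wz":-3.5}
  ]
}}

```text
clock: 14.05
tcp_pos: [0.4994, 0.0016, 0.2413]
tcp_rot: [[0.122, 0.993, -0.0], [0.993, -0.122, 0.001], [0.001, -0.0, -1.0]]
force: [0.5, -0.0, 0.2]
width: 0.036
gripper_force: 0.0
```

Run:
```python
from h import *
s=manip.state();print(s["tcp_pos"]); R=np.array(s["tcp_rot"]); print(np.degrees(np.arctan2(R[1,1],R[0,1])), R.T@(np.array([.502,.0015,.182])-s["tcp_pos"]),s["joint_pos"][5])
```

```text
[0.4994116  0.00156946 0.2413465 ]
-7.0052312587411825 [0.00021178 0.00260497 0.05934544] -5.692846178886843
```

>>> {"fn": "pendant", "kwargs": {
  "ticks": [
    {"sy":0.0026, "sz":0.03},
    {"sy":0.0026, "sz":0.056},
    {"sy":0.0026, "sz":0.0585}
  ]
}}

```text
clock: 14.42
tcp_pos: [0.501, 0.003, 0.1813]
tcp_rot: [[0.118, 0.993, -0.004], [0.993, -0.118, 0.001], [0.001, -0.005, -1.0]]
force: [0.1, 0.3, -0.1]
width: 0.0358
gripper_force: 0.0
```

>>> {"fn": "pendant", "kwargs": {
  "ticks": [
    {},
    {},
    {}
  ],
  "finger_gap": 0.005,
  "squeeze": 12
}}

```text
clock: 14.8
tcp_pos: [0.5031, 0.0011, 0.1837]
tcp_rot: [[0.121, 0.993, 0.002], [0.993, -0.121, -0.0], [0.0, 0.002, -1.0]]
force: [0.1, 0.8, 1.2]
width: 0.0174
gripper_force: 12.0
```

>>> {"fn": "pendant", "kwargs": {
  "ticks": [
    {"sx":0.0012, "sy":0.0149, "wz":-9},
    {"sx":0.0046, "sy":0.0294, "wz":-18},
    {"sx":0.0101, "sy":0.0425, "wz":-26.6},
    {"sx":0.0101, "sy":0.0425, "wz":-26.6}
  ]
}}

```text
clock: 15.3
tcp_pos: [0.5473, 0.0058, 0.1837]
tcp_rot: [[-0.335, 0.942, 0.003], [0.942, 0.335, -0.001], [-0.001, 0.003, -1.0]]
force: [-0.1, -0.1, 4.2]
width: 0.0175
gripper_force: 12.0
```

>>> {"fn": "pendant", "kwargs": {
  "ticks": [
    {"sy":0.0015, "wz":-1},
    {"sy":0.003, "wz":-1.8},
    {"sy":0.003, "wz":-1.8}
  ]
}}

```text
clock: 15.68
tcp_pos: [0.5488, 0.0063, 0.1836]
tcp_rot: [[-0.365, 0.931, 0.001], [0.931, 0.365, -0.001], [-0.001, 0.001, -1.0]]
force: [-0.7, -0.9, 5.2]
width: 0.0176
gripper_force: 12.0
```

```bash
python3 -c "
from h import *
s=manip.state();p=s['tcp_pos'];print(np.degrees(np.arctan2(p[1]-.0962,p[0]-.5138)),np.hypot(p[1]-.0962,p[0]-.5138))"
```

```text
-68.70603335327885 0.09645063066112952
```

>>> {"fn": "pendant", "kwargs": {
  "ticks": [
    {"sy":0.002, "wz":-1},
    {"sy":0.003, "wz":-1.5},
    {"sy":0.003, "wz":-1.5}
  ]
}}

```text
clock: 16.05
tcp_pos: [0.5515, 0.0067, 0.1836]
tcp_rot: [[-0.389, 0.921, 0.001], [0.921, 0.389, -0.002], [-0.002, -0.0, -1.0]]
force: [-0.5, -2.9, 5.9]
width: 0.0175
gripper_force: 12.0
```

```bash
python3 -c "
from h import *
s=manip.state();p=s['tcp_pos'];print(np.degrees(np.arctan2(p[1]-.0962,p[0]-.5138)),np.hypot(p[1]-.0962,p[0]-.5138))"
```

```text
-67.14829306538178 0.09713366607872471
```

>>> {"fn": "pendant", "kwargs": {
  "ticks": [
    {"sx":0.0029, "sy":-0.0165, "sz":-0.001, "wz":10},
    {"sx":0.0072, "sy":-0.0325, "sz":-0.001, "wz":20},
    {"sx":0.0142, "sy":-0.0475, "sz":-0.001, "wz":30},
    {"sx":0.0237, "sy":-0.0611, "sz":-0.001, "wz":40},
    {"sx":0.0354, "sy":-0.0728, "sz":-0.001, "wz":50},
    {"sx":0.0490, "sy":-0.0823, "sz":-0.001, "wz":60},
    {"sx":0.0583, "sy":-0.0870, "sz":-0.001, "wz":66.3},
    {"sx":0.0583, "sy":-0.0870, "sz":-0.001, "wz":66.3}
  ]
}}

```text
clock: 17.05
tcp_pos: [0.4485, 0.0271, 0.1837]
tcp_rot: [[0.686, 0.727, 0.001], [0.727, -0.686, -0.002], [-0.001, 0.002, -1.0]]
force: [1.4, -3.5, -1.2]
width: 0.0175
gripper_force: 12.0
```

Create a.py:
```python
from h import *
s=manip.state();p=s['tcp_pos'];R=np.array(s['tcp_rot']);a=np.arctan2(p[1]-.0962,p[0]-.5138);f=np.array(s['force'])
print("phi %.1f r %.4f toolphi %.1f ft %.1f fr %.1f"%(np.degrees(a),np.hypot(p[1]-.0962,p[0]-.5138),np.degrees(np.arctan2(-R[1,0],-R[0,0])),f@[-np.sin(a),np.cos(a),0],f@[np.cos(a),np.sin(a),0]))
```

```bash
python3 a.py
```

```text
phi -133.4 r 0.0951 toolphi -133.4 ft 3.4 fr 1.6
```

>>> {"fn": "pendant", "kwargs": {
  "ticks": [
    {"sy":-0.002, "wz":1},
    {"sy":-0.004, "wz":2},
    {"sy":-0.004, "wz":2}
  ]
}}

```text
clock: 17.42
tcp_pos: [0.4485, 0.0275, 0.1838]
tcp_rot: [[0.71, 0.704, 0.006], [0.704, -0.71, -0.006], [0.0, 0.008, -1.0]]
force: [5.8, -10.3, -5.5]
width: 0.0176
gripper_force: 12.0
```

```bash
python3 a.py
```

```text
phi -133.5 r 0.0948 toolphi -135.3 ft 11.3 fr 3.5
```

>>> {"fn": "pendant", "kwargs": {
  "ticks": [
    {"sx":0.0014, "sy":0.0165, "wz":-10},
    {"sx":0.0057, "sy":0.0325, "wz":-20},
    {"sx":0.0127, "sy":0.0475, "wz":-30},
    {"sx":0.0222, "sy":0.0611, "wz":-40},
    {"sx":0.0339, "sy":0.0728, "wz":-50},
    {"sx":0.0475, "sy":0.0823, "wz":-60},
    {"sx":0.0555, "sy":0.0864, "wz":-65.4},
    {"sx":0.0555, "sy":0.0864, "wz":-65.4}
  ]
}}

```text
clock: 18.42
tcp_pos: [0.5467, 0.0068, 0.1837]
tcp_rot: [[-0.342, 0.94, 0.001], [0.94, 0.342, -0.002], [-0.002, 0.0, -1.0]]
force: [2.6, -6.3, 0.3]
width: 0.0174
gripper_force: 12.0
```

```bash
python3 a.py
```

```text
phi -69.8 r 0.0952 toolphi -70.0 ft 0.2 fr 6.8
```

>>> {"fn": "pendant", "kwargs": {
  "ticks": [
    {"sx":0.0004, "sy":-0.0165, "wz":10},
    {"sx":0.0047, "sy":-0.0325, "wz":20},
    {"sx":0.0117, "sy":-0.0475, "wz":30},
    {"sx":0.0212, "sy":-0.0611, "wz":40},
    {"sx":0.0329, "sy":-0.0728, "wz":50},
    {"sx":0.0465, "sy":-0.0823, "wz":60},
    {"sx":0.0545, "sy":-0.0864, "wz":65.4},
    {"sx":0.0545, "sy":-0.0864, "wz":65.4}
  ]
}}

```text
clock: 19.42
tcp_pos: [0.4488, 0.0277, 0.1839]
tcp_rot: [[0.712, 0.702, 0.007], [0.702, -0.712, -0.004], [0.002, 0.008, -1.0]]
force: [6.4, -8.8, -7.3]
width: 0.0177
gripper_force: 12.0
```

```bash
python3 a.py
```

```text
phi -133.5 r 0.0945 toolphi -135.4 ft 10.7 fr 2.0
```

>>> {"fn": "pendant", "kwargs": {
  "ticks": [
    {"sx":0.0014, "sy":0.0165, "wz":-10},
    {"sx":0.0057, "sy":0.0325, "wz":-20},
    {"sx":0.0127, "sy":0.0475, "wz":-30},
    {"sx":0.0222, "sy":0.0611, "wz":-40},
    {"sx":0.0339, "sy":0.0728, "wz":-50},
    {"sx":0.0475, "sy":0.0823, "wz":-60},
    {"sx":0.0555, "sy":0.0864, "wz":-65.4},
    {"sx":0.0555, "sy":0.0864, "wz":-65.4}
  ]
}}

```text
clock: 20.42
tcp_pos: [0.5466, 0.0067, 0.1837]
tcp_rot: [[-0.341, 0.94, 0.001], [0.94, 0.341, -0.001], [-0.001, 0.001, -1.0]]
force: [2.3, -3.9, 0.1]
width: 0.0175
gripper_force: 12.0
```

```bash
python3 a.py
```

```text
phi -69.9 r 0.0954 toolphi -70.1 ft 0.8 fr 4.4
```

>>> {"fn": "pendant", "kwargs": {
  "ticks": [
    {"sx":0.0009, "sy":-0.0165, "wz":10},
    {"sx":0.0052, "sy":-0.0325, "wz":20},
    {"sx":0.0122, "sy":-0.0475, "wz":30},
    {"sx":0.0217, "sy":-0.0611, "wz":40},
    {"sx":0.0334, "sy":-0.0728, "wz":50},
    {"sx":0.0470, "sy":-0.0823, "wz":60},
    {"sx":0.0550, "sy":-0.0864, "wz":65.4},
    {"sx":0.0550, "sy":-0.0864, "wz":65.4}
  ]
}}

```text
clock: 21.42
tcp_pos: [0.4488, 0.0276, 0.184]
tcp_rot: [[0.713, 0.701, 0.008], [0.701, -0.713, -0.004], [0.003, 0.008, -1.0]]
force: [7.5, -7.5, -6.2]
width: 0.0176
gripper_force: 12.0
```

```bash
python3 a.py
```

```text
phi -133.5 r 0.0945 toolphi -135.5 ft 10.6 fr 0.3
```

>>> {"fn": "pendant", "kwargs": {
  "ticks": [
    {"sx":0.0014, "sy":0.0165, "wz":-10},
    {"sx":0.0057, "sy":0.0325, "wz":-20},
    {"sx":0.0127, "sy":0.0475, "wz":-30},
    {"sx":0.0222, "sy":0.0611, "wz":-40},
    {"sx":0.0339, "sy":0.0728, "wz":-50},
    {"sx":0.0475, "sy":0.0823, "wz":-60},
    {"sx":0.0555, "sy":0.0864, "wz":-65.4},
    {"sx":0.0555, "sy":0.0864, "wz":-65.4}
  ]
}}

```text
clock: 22.42
tcp_pos: [0.5463, 0.0067, 0.1838]
tcp_rot: [[-0.34, 0.94, 0.0], [0.94, 0.34, 0.0], [-0.0, 0.0, -1.0]]
force: [0.7, -2.3, 0.8]
width: 0.0175
gripper_force: 12.0
```

```bash
python3 a.py
```

```text
phi -70.1 r 0.0952 toolphi -70.1 ft -0.1 fr 2.4
```

>>> {"fn": "pendant", "kwargs": {
  "ticks": [
    {"sx":0.0009, "sy":-0.0165, "wz":10},
    {"sx":0.0052, "sy":-0.0325, "wz":20},
    {"sx":0.0122, "sy":-0.0475, "wz":30},
    {"sx":0.0217, "sy":-0.0611, "wz":40},
    {"sx":0.0334, "sy":-0.0728, "wz":50},
    {"sx":0.0470, "sy":-0.0823, "wz":60},
    {"sx":0.0550, "sy":-0.0864, "wz":65.4},
    {"sx":0.0550, "sy":-0.0864, "wz":65.4}
  ]
}}

```text
clock: 23.42
tcp_pos: [0.4488, 0.0276, 0.184]
tcp_rot: [[0.714, 0.7, 0.008], [0.7, -0.714, -0.003], [0.004, 0.007, -1.0]]
force: [7.5, -4.9, -6.3]
width: 0.018
gripper_force: 12.0
```

```bash
python3 a.py
```

```text
phi -133.5 r 0.0945 toolphi -135.5 ft 8.8 fr -1.6
```

>>> {"fn": "pendant", "kwargs": {
  "ticks": [
    {"sx":0.0014, "sy":0.0165, "wz":-10},
    {"sx":0.0057, "sy":0.0325, "wz":-20},
    {"sx":0.0127, "sy":0.0475, "wz":-30},
    {"sx":0.0222, "sy":0.0611, "wz":-40},
    {"sx":0.0339, "sy":0.0728, "wz":-50},
    {"sx":0.0475, "sy":0.0823, "wz":-60},
    {"sx":0.0555, "sy":0.0864, "wz":-65.4},
    {"sx":0.0555, "sy":0.0864, "wz":-65.4}
  ]
}}

```text
clock: 24.42
tcp_pos: [0.5462, 0.0067, 0.1838]
tcp_rot: [[-0.339, 0.941, -0.0], [0.941, 0.339, 0.001], [0.001, 0.0, -1.0]]
force: [0.2, -1.2, 2.1]
width: 0.0177
gripper_force: 12.0
```

```bash
python3 a.py
```

```text
phi -70.1 r 0.0952 toolphi -70.2 ft -0.2 fr 1.2
```

Four swings are done. I'll add a fifth for margin, and finish slightly firmer against the rest stop.

>>> {"fn": "pendant", "kwargs": {
  "ticks": [
    {"sx":0.0009, "sy":-0.0165, "wz":10},
    {"sx":0.0052, "sy":-0.0325, "wz":20},
    {"sx":0.0122, "sy":-0.0475, "wz":30},
    {"sx":0.0217, "sy":-0.0611, "wz":40},
    {"sx":0.0334, "sy":-0.0728, "wz":50},
    {"sx":0.0470, "sy":-0.0823, "wz":60},
    {"sx":0.0550, "sy":-0.0864, "wz":65.4},
    {"sx":0.0550, "sy":-0.0864, "wz":65.4}
  ]
}}

```text
clock: 25.42
tcp_pos: [0.4488, 0.0276, 0.184]
tcp_rot: [[0.714, 0.7, 0.007], [0.7, -0.714, -0.002], [0.004, 0.007, -1.0]]
force: [6.9, -4.6, -6.6]
width: 0.0175
gripper_force: 12.0
```

```bash
python3 a.py
```

```text
phi -133.4 r 0.0945 toolphi -135.6 ft 8.2 fr -1.4
```

>>> {"fn": "pendant", "kwargs": {
  "ticks": [
    {"sx":0.0014, "sy":0.0165, "wz":-10},
    {"sx":0.0057, "sy":0.0325, "wz":-20},
    {"sx":0.0127, "sy":0.0475, "wz":-30},
    {"sx":0.0222, "sy":0.0611, "wz":-40},
    {"sx":0.0339, "sy":0.0728, "wz":-50},
    {"sx":0.0475, "sy":0.0823, "wz":-60},
    {"sx":0.0555, "sy":0.0864, "wz":-65.4},
    {"sx":0.0555, "sy":0.0864, "wz":-65.4}
  ]
}}

```text
clock: 26.42
tcp_pos: [0.5461, 0.0067, 0.1838]
tcp_rot: [[-0.339, 0.941, -0.001], [0.941, 0.339, 0.002], [0.002, 0.0, -1.0]]
force: [0.0, 1.5, 3.4]
width: 0.0176
gripper_force: 12.0
```

```bash
python3 a.py
```

```text
phi -70.1 r 0.0952 toolphi -70.2 ft 0.5 fr -1.4
```

>>> {"fn": "pendant", "kwargs": {
  "ticks": [
    {"sy":0.001},
    {"sy":0.001}
  ]
}}

```text
clock: 26.68
tcp_pos: [0.5466, 0.0068, 0.1838]
tcp_rot: [[-0.341, 0.94, -0.002], [0.94, 0.341, 0.001], [0.002, -0.001, -1.0]]
force: [-0.2, 1.8, 4.0]
width: 0.0173
gripper_force: 12.0
```

```bash
python3 a.py
```

```text
phi -69.9 r 0.0952 toolphi -70.1 ft 0.4 fr -1.7
```

>>> {"fn": "pendant", "kwargs": {
  "ticks": [
    {},
    {},
    {"sz":-0.02},
    {"sz":-0.07},
    {"sx":-0.06, "sz":-0.12},
    {"sx":-0.12, "sz":-0.12},
    {"sx":-0.17, "sz":-0.12},
    {"sx":-0.17, "sz":-0.12}
  ],
  "finger_gap": 0.036
}}

```text
clock: 27.68
tcp_pos: [0.6071, -0.1584, 0.3032]
tcp_rot: [[-0.338, 0.941, 0.001], [0.941, 0.338, -0.002], [-0.002, 0.0, -1.0]]
force: [-0.7, 0.1, -0.4]
width: 0.0364
gripper_force: 0.0
```

Run:
```python
from h import *
import pickle
t=manip.read_camera("top");o=pickle.load(open("top2.pkl","rb"))
g=cv2.cvtColor(t["frame"],cv2.COLOR_BGR2GRAY)
for p in((.5457,.0067,.185),(.5265,.1755,.175)): print(proj(t,p))
for y0,y1,x0,x1 in((225,310,300,345),(240,270,235,262)):
  n,l,st,ce=cv2.connectedComponentsWithStats((g[y0:y1,x0:x1]<40).astype(np.uint8))
  for i in range(1,n):
    if st[i,4]>12: print((st[i]+[x0,y0,0,0,0]).tolist(),(ce[i]+[x0,y0]).round(1), onz(t,*(ce[i]+[x0,y0]),.182).round(4))
# bystander check vs initial
a=pickle.load(open("top0.pkl","rb"))["frame"]; d=cv2.absdiff(a,t["frame"]).max(2)
n,l,st,ce=cv2.connectedComponentsWithStats(cv2.morphologyEx((d>60).astype(np.uint8),cv2.MORPH_OPEN,np.ones((3,3))))
print([(st[i].tolist()) for i in range(1,n) if st[i,4]>30]); print(manip.state()["tcp_pos"])
```

```text
(np.float64(327.1139578332474), np.float64(246.391622133533))
(np.float64(245.67360357750914), np.float64(254.7918847239572))
[324, 245, 7, 7, 32] [327.2 248.4] [0.5418 0.0064 0.182 ]
[242, 252, 10, 9, 48] [246.7 256.1] [0.5233 0.1724 0.182 ]
[[216, 134, 11, 18, 142], [388, 143, 36, 83, 458], [495, 159, 8, 19, 63], [214, 174, 38, 74, 1376], [414, 177, 60, 79, 2903], [243, 248, 214, 232, 6421], [365, 286, 10, 18, 110], [362, 305, 7, 7, 36], [356, 319, 6, 7, 32], [233, 344, 9, 6, 39], [0, 390, 136, 90, 5819], [178, 443, 81, 37, 1477], [0, 463, 12, 17, 136]]
[ 0.60594306 -0.15572073  0.30278549]
```

Run:
```python
from h import *
import pickle
t=manip.read_camera("top");o=pickle.load(open("top2.pkl","rb"))
print(cv2.cvtColor(t["frame"],cv2.COLOR_BGR2GRAY)[238:258,316:338]);print(cv2.cvtColor(o["frame"],cv2.COLOR_BGR2GRAY)[258:278,318:340])
for p in((.5457,.0067),(.503,.0012)): print([np.round(proj(t,(*p,z)),1).tolist() for z in(.158,.196)])
```

```text
[[126 125 125 127 127 124 125 127 124 128 126 125 125 126 124 126 125 125
  126 129 126 127]
 [125 124 128 124 125 124 124 130 128 126 127 126 127 124 127 125 125 125
  127 127 127 124]
 [125 125 124 126 125 124 125 124 124 125 126 126 127 125 125 124 123 127
  128 125 125 123]
 [125 126 125 125 126 124 124 122 127 126 126 125 124 127 124 125 126 123
  124 125 124 124]
 [124 125 127 126 123 123 124 124 122 100  86  75  74  80 108 126 123 124
  124 126 124 127]
 [124 125 126 123 126 126 125 126 100  56  51  43  39  45  62 129 125 124
  123 122 125 126]
 [128 127 125 124 123 126 125 122  64  40  44  40  43  45  43  94 125 128
  123 125 124 125]
 [127 124 124 126 125 126 126 102  41  40  41  41  45  38  39  54 127 126
  127 125 127 126]
 [124 124 123 124 122 108 103  60  33  41  37  43  40  43  38  44 104 123
  127 126 126 124]
 [121 122 108 106 102 102 111  49  36  46  41  43  43  38  33  44  98 126
  127 127 125 125]
 [102 101 102 110 116 116 115  46  34  37  41  42  39  35  37  52 120 127
  126 127 125 125]
 [110 116 116 122 123 121 117  51  31  32  36  38  40  31  35  73 124 125
  1
[... 1987 characters left out ...]
 100 102  80  86  81  48  29  28  28  32  74 108 114 111
  115 111 114 114]
 [115 113 111 113 114 111 109 108 107 102  90  61  75 102 106 116 115 113
  112 114 114 113]
 [114 113 114 114 113 115 114 115 114 115 112 106 106 112 115 112 113 114
  114 117 115 114]
 [115 114 116 111 114 113 114 112 111 115 110 114 114 114 113 113 112 114
  118 113 114 112]
 [112 111 114 117 113 113 113 113 113 116 113 111 115 115 114 114 112 112
  116 116 112 115]
 [110 112 115 112 114 115 116 112 111 113 109 115 114 113 114 114 114 114
  113 116 114 112]
 [114 112 113 114 110 113 111 114 113 119 112 116 112 113 115 114 112 113
  111 111 115 114]]
[[326.9, 247.7], [327.2, 245.8]]
[[329.2, 267.9], [329.6, 266.8]]
```

```bash
python3 -c "
from bench import manip
print(manip.close_job())"
```

```text
the job is handed in; nothing more can be done
None
```

The job is handed in at about 28 s of the 72 s allowed: half_a is home on the keys, the clamp arm is closed against its stop, and the screw got five full tightening swings. The lever is back at its rest stop, which the last top picture confirms to about 1 mm. The robot didn't touch the two stray halves or the other things on the bench, though I made no clean before-and-after check of them.

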